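# Dispense one cedar block into the organiser tray

## Task

Get one moth-repelling cedar block out of the organiser on the shelf: lift or slide away whichever of the mug and the glass paperweight stands in the tray's way, pull the tray fully out, then push the sprung slide at the back of the organiser all the way in and let it spring back, so that the lower block drops into the tray and the upper one stays in the magazine. Then push the tray fully shut with the block lying flat in it. The organiser and its tray must not bump the mug or the paperweight, both must stay upright on the shelf, and everything that is not in the tray's way stays where it is.

Things in the scene. Friction and masses are not known exactly. Their poses are not given: they have to be found in the camera images.
- organiser: White plastic unit fixed to shelf, 104 (own x) x 82 x 80 mm high. Origin: centre of its underside; front faces own -x. The bay below z 36 mm holds the tray, coming out at the front; above it an open-topped magazine (x -52 to 24, y -32 to 32, z 36 to 80 mm) holds two stacked blocks; a low front slot lets only the lower one out, over the tray. The slide enters from the back (+x).
- tray (a joint): How far the grey plastic tray is pulled out along the organiser's own -x, m: 0 shut, 0.09 fully out. Slides with about 1 N of friction and stays where it is left.
- tray_grip (a point): Centre of the top of the tray's upright grip, which is 30 mm wide (organiser y), 14 mm thick (organiser x) and 45 mm tall, its top 55 mm above the shelf. Its centre is 33 mm ahead of the organiser's front face when shut; a low 16 mm wide arm joins it to the tray. Axes as the organiser.
- tray_in (a point): Centre of the tray's inner floor, 6 mm above the shelf. Inside 88 by 62 mm, walls 24 mm high, outside 96 by 70 mm. Same axes as the organiser.
- slide (a joint): How far the aluminium ejector slide is pushed in along the organiser's own -x, m: 0 at rest, 0.078 fully in. A spring returns it: about 2 N at rest, 8 N fully in. The block leaves the magazine only at the very end of the stroke.
- slide_plate (a point): Centre of the rear (+x) face of the slide's upright push plate, 60 mm above the shelf. The plate is 60 mm wide (organiser y), 60 mm tall (z 26 to 86 mm) and 8 mm thick, on a bar 44 mm wide and 16 mm high. At rest this face is 142 mm behind (+x of) the organiser's origin. Same axes as the organiser.
- block_low: Lower cedar block, plain wood, 64 mm (own x) by 50 mm by 18 mm thick, 35 g. Origin: centre of its underside. It is the one to dispense.
- block_high: Upper cedar block, same shape, lying on the lower one in the magazine; it must stay in the magazine (it sinks to the bottom).
- mug: Blue ceramic mug, 64 mm across, 90 mm high, about 0.28 kg, its handle pointing along its own +y and reaching to about 65 mm from its axis. Origin: centre of its underside, z up. Either the mug or the paperweight stands in front of the tray, the other stands off to the side.
- paperweight: Clear glass paperweight: round, 64 mm across with upright sides up to 25 mm, domed top 43 mm high, about 0.27 kg. Origin: centre of its underside, z up.
- tape_dispenser: Stainless steel tape dispenser, 125 mm long (own x), 52 mm wide, 83 mm high at the roll. Origin: centre of its underside. Leave alone.
- shoe_horn: Black plastic shoe horn lying flat, 214 mm long (own x from -104 to +110 mm), 46 mm wide, 12 mm high. Origin on its underside. Leave alone.
- clothes_brush: Clothes brush, wooden back and black bristles, 150 mm long (own x), 46 mm wide, 42 mm high. Origin: centre of its underside. Leave alone.
- polish_tin: Round steel shoe polish tin, 71 mm across, 26 mm high. Origin: centre of its underside. Leave alone.
- hanger: Folded aluminium hanger lying flat, from -104 to +145 mm along its own x, 64 mm wide, 8 mm high. Leave alone.
- jar: Glass jar with a lid, 60 mm across, 85 mm high. Origin: centre of its underside. Leave alone.

How it is judged:
On the way, in this order (a step that is already met when the one before it is completed fails the run):
1. the tray is pulled fully out (over 82 of 90 mm) (value of joint tray above 0.082 m), for 0.2 s.
2. with the tray out, the slide is pushed fully in (over 74 of 78 mm) (value of joint slide above 0.074 m and value of joint tray above 0.075 m), for 0.1 s.
3. the slide has sprung back and the lower block lies in the tray (value of joint slide below 0.005 m and z of block_low in the frame of tray_in between -0.005 and 0.008 m and x of block_low in the frame of tray_in between -0.022 and 0.022 m and y of block_low in the frame of tray_in between -0.015 and 0.015 m), for 0.2 s.
At the end, for the whole second after the job is handed in: The tray is shut (within 6 mm), the slide is back out (within 5 mm), the lower block lies flat in the tray (underside within 8 mm of its floor), the upper block is still in the magazine, the mug and the paperweight stand upright (within 0.15 rad) and at rest on the shelf (all of step 3 and value of joint tray below 0.006 m and z of block_high in the frame of organiser between 0.03 and 0.06 m and x of block_high in the frame of organiser between -0.03 and 0.005 m and angle between each of mug, paperweight's own z axis and vertical below 0.15 rad and height (world z) of mug between -0.006 and 0.008 m and linear speed of each of mug, paperweight, block_low below 0.02 m/s and height (world z) of paperweight between -0.006 and 0.008 m); the robot touches nothing.
It fails at once if a bystander is shifted by more than 20 mm (distance of any of tape_dispenser, shoe_horn, clothes_brush, polish_tin, hanger, jar from where it was at the start of the episode above 0.02 m).
It fails at once if the mug or paperweight that is not in the way is shifted too (both moved more than 20 mm) (distance of each of mug, paperweight from where it was at the start of the episode above 0.02 m).
It fails at once if the mug or the paperweight tips by more than 0.5 rad (angle between any of mug, paperweight's own z axis and vertical above 0.5 rad).
It fails at once if the organiser, its tray or its slide bumps the mug or the paperweight (over 1 N) (contact force between organiser and mug above 1 N or contact force between organiser and paperweight above 1 N).
It also fails if it takes over 72 s, if anything falls off the work surface, if the arm or the gripper's body presses on something with over 40 N, if the wrist force passes 120 N, or if a joint passes its speed limit or range.

## Robot

A 7-joint arm with a two-finger parallel gripper is mounted at the origin on the work surface. World frame = base frame: x ahead of the robot, y to its left, z up, the work surface at z = 0. Lengths are in m, angles in rad, forces in N, time in s.
With the tool pointing down it reaches from about 0.425 to 0.875 m from the base axis. Payload 4.7 kg.
Tool frame: the origin (TCP) lies between the finger pads; the fingertips stand robot.tips_ahead ahead of it and the grasp point (between the pads) lies 11 mm behind it (robot.tips_ahead is the distance from the TCP to the fingertips, in m); z points along the fingers, y is the line along which they close (so a half turn about z gives the same grasp; the last joint's range is limited). The gripper opens to 87 mm and grips with 3 to 60 N. Pads are 19 mm wide; open, the fingers measure 117 mm over their backs; the gripper's body (75 mm by 190 mm) begins 51 mm behind the grasp point.
Start: joints at [1.31, 0.321, -0.07, 1.45, 0.023, 1.371, -0.057], TCP at [0.176, -0.626, 0.231] pointing down, gripper open.
Joint ranges: [-2.86, 2.86], [-0.3, 2.09], [-1.38, 1.24], [0.06, 2.45], [-1.56, 4.7], [0.09, 2.05], [-2.69, 2.69]. Speed limits (rad/s): [2.57, 2.57, 3.14, 3.14, 3.14, 3.14, 3.14].

## Interface

Orientations are given as a rotation vector (axis times angle).
In Python, from cell import robot gives the robot as it stands. The module is installed in compiled form; this text tells all that it offers.
- The arm moves only by the tool arm_command, never from a script. Its argument "deltas" is one flat list of numbers, 7 for each row, row after row: the shift along the tool's x, y, z scaled (see below), then the turn, a rotation vector about the tool's x, y, z scaled (see below), then the closure, from 0 (fully open) to 1 (shut). A call has 1 to 5 rows; each row is the pose to reach, as a shift and turn from the pose commanded when the call began, along the tool's axes at that moment, turning the shorter way round; what a row does not reach only later rows make up. The controller multiplies each number of a shift by 0.5 m and each number of a turn by pi rad. A row lasts 1/12 s, in which the tool goes at most 41.7 mm and 7.16 degrees, less where a joint would pass 70% of its speed; a pose out of reach is approached as far as the arm can. A call with a number of a shift or a turn outside -1 to 1 is refused whole. A call with a gripper value outside its range is refused whole. The fingers move at their own pace and stop on an object; "force" is the grip in N (left out, the last holds). Time passes only in rows, so rows that repeat a pose let the fingers close. It gives the time, the measured TCP pose, the force, the opening and the grip force at its end, in the units of the state.
- robot.sense(): the state, without advancing time (a new reading comes with each control period).
- robot.get_image(name): name is "scene" or "top"; returns the picture (400x640x3 uint8, blue, green, red); there is no depth.
- robot.get_calibration(name): a dict with "fovy" (degrees; the focal length in pixels is half the picture's height over the tangent of half this angle, whatever the lens; pixels are square), "cx", "cy" (the principal point, pixels), "extrinsics" (4x4, takes a point from camera to world coordinates). Camera axes: x right, y down, z forward; pixel columns grow to the right and rows downward; lengths in m; the calibration is good to about 2 mm. A picture is of the moment at which its call begins. get_calibration takes no time and is no camera call.
- robot.job_done(): hands the job in; it is judged then, once.
The state is a dict: "t": time; "joint_pos": joint angles; "joint_velocities": joint speeds; "joint_torque": joint torques, N m; "position": TCP position; "orientation": TCP orientation; "contact_force": force on the tool from outside, world axes, zero at the start; "moment": the same for the moment, N m; "grip_width": finger opening in m; "gripper_force": force on a finger pad.
Only numpy, scipy, OpenCV 4.12 (cv2) and the standard library are available. Lean on these libraries where they do the work, as an engineer would, in place of code of your own. Each camera call takes 0.05 s, during which the arm holds its last target. There are 200 camera calls.

## Working session

There is one attempt and no reset: what is moved stays moved. The work goes in short steps, Python scripts to look and compute and a tool call to move; the robot and the scene stay as the last step left them, time stands still between calls to the robot, and variables do not carry over. Pictures are saved under pics/ and viewed, at most 10 in all, crops included, and the job is handed in when it is done.

Besides the shell and the picture viewer there is one more tool, called after "Call:" by a JSON object that holds its "op" and its "data", one argument or row to a line. arm_command: Moves the arm, as the interface text tells. Its arguments: {"type":"object","properties":{"deltas":{"type":"array"},"force":{"type":"number"}},"required":["deltas"]}

```bash
mkdir -p pics; python3 - <<'E'
from cell import robot
import cv2,numpy as np
for n in("scene","top"):
    im=robot.get_image(n); cv2.imwrite(f"pics/{n}0.png",im)
    c=robot.get_calibration(n); print(n,c["fovy"],c["cx"],c["cy"],np.round(c["extrinsics"],4).tolist())
print(robot.sense(),robot.tips_ahead)
E
```

```text
scene 46.104291570513624 316.73197651023094 196.190961878357 [[0.0747, 0.6147, -0.7852, 1.4578], [0.9971, -0.0329, 0.0691, -0.0819], [0.0166, -0.7881, -0.6154, 0.7514], [0.0, 0.0, 0.0, 1.0]]
top 43.63154890047697 327.332869133186 199.43625021837337 [[-0.0232, -0.9941, 0.1058, 0.4268], [-0.9997, 0.0233, -0.0004, 0.0026], [-0.0021, -0.1058, -0.9944, 1.2893], [0.0, 0.0, 0.0, 1.0]]
{'t': 0.1, 'joint_pos': array([ 1.31012026,  0.32176798, -0.07010192,  1.45153381,  0.02258796,
        1.37075421, -0.05685136]), 'joint_velocities': array([-4.47658487e-05, -2.55461499e-03, -4.79325949e-04, -2.44768311e-03,
       -3.54234501e-05,  1.25066476e-04, -1.89091328e-04]), 'joint_torque': array([-2.98388932e-04, -4.92571735e+01, -4.05837698e-01, -3.13397527e+01,
       -6.40383339e-02,  3.94389813e-02,  8.11624568e-05]), 'position': array([ 0.17621062, -0.62518355,  0.2295682 ]), 'orientation': array([-3.11033686e+00, -4.30174784e-01,  4.72444847e-04]), 'contact_force': array([-0.16780655,  0.17136832, -0.40418909]), 'moment': array([ 0.02073742, -0.01660023, -0.03393672]), 'gripper_force': 0.0, 'grip_width': 0.08749614387935449} 0.008
```

View pics/scene0.png

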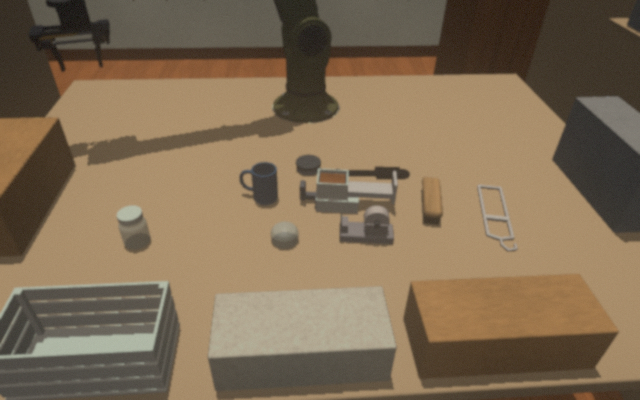

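View pics/top0.png

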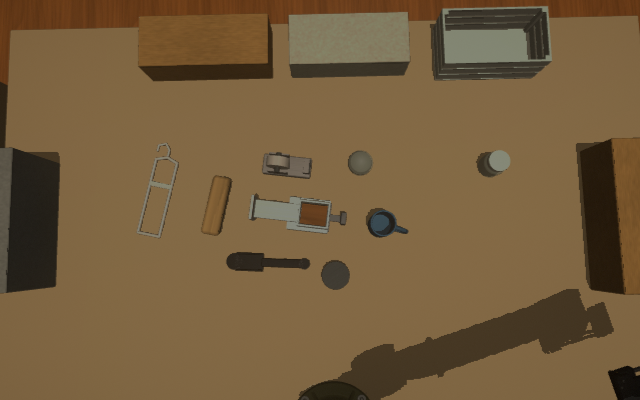

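The mug (top view ~381,223) stands in front of the tray grip (~343,217). The paperweight (360,162) is off to the side. The slide plate is at ~(253,207). Next I'll measure.

```bash
cat > h.py <<'E'
from cell import robot
import cv2,numpy as np
def cast(n,uv,z):
    c=robot.get_calibration(n);f=200/np.tan(np.radians(c["fovy"]/2));T=np.array(c["extrinsics"])
    uv=np.atleast_2d(uv).astype(float)
    d=np.c_[(uv[:,0]-c["cx"])/f,(uv[:,1]-c["cy"])/f,np.ones(len(uv))]@T[:3,:3].T
    o=T[:3,3];z=np.broadcast_to(z,len(uv));return o+d*((z-o[2])/d[:,2])[:,None]
def proj(n,p):
    c=robot.get_calibration(n);f=200/np.tan(np.radians(c["fovy"]/2));T=np.linalg.inv(c["extrinsics"])
    q=np.atleast_2d(p)@T[:3,:3].T+T[:3,3];return np.c_[q[:,0]/q[:,2]*f+c["cx"],q[:,1]/q[:,2]*f+c["cy"]]
def crop(im,x0,y0,x1,y1,s,fn):
    b=cv2.resize(im[y0:y1,x0:x1],None,fx=s,fy=s,interpolation=cv2.INTER_CUBIC)
    for x in range(-(-x0//20)*20,x1,20):cv2.putText(b,str(x),((x-x0)*s,10),0,.35,(0,255,255));cv2.line(b,((x-x0)*s,12),((x-x0)*s,18),(0,255,255))
    for y in range(-(-y0//20)*20,y1,20):cv2.putText(b,str(y),(0,(y-y0)*s),0,.35,(0,255,255))
    cv2.imwrite(fn,cv2.convertScaleAbs(b,alpha=1.6))
E
python3 - <<'E'
from h import *
im=cv2.imread("pics/top0.png")
crop(im,240,140,420,260,4,"pics/c1.png")
hsv=cv2.cvtColor(im,cv2.COLOR_BGR2HSV)
for nm,m in(("mug",cv2.inRange(hsv,(95,70,0),(130,255,255))),("wood",cv2.inRange(hsv,(0,150,60),(15,255,255))),("grey",cv2.inRange(hsv,(0,0,70),(180,70,255)))):
    m[:140]=0;m[260:]=0;m[:,:240]=0;m[:,420:]=0
    for c in cv2.findContours(m,0,2)[0]:
        if cv2.contourArea(c)>40: print(nm,cv2.contourArea(c),cv2.boundingRect(c),cv2.minAreaRect(c),cv2.minEnclosingCircle(c))
E
```

```text
mug 199.5 (371, 215, 18, 19) ((378.2500305175781, 222.25003051757812), (16.26345443725586, 18.384777069091797), 45.0) ((379.2682800292969, 223.65853881835938), 9.896812438964844)
wood 460.5 (300, 203, 27, 23) ((313.361572265625, 214.10772705078125), (25.303083419799805, 19.969593048095703), 7.125016689300537) ((313.1558532714844, 214.2532501220703), 15.267328262329102)
grey 1941.0 (253, 196, 87, 38) ((296.4890441894531, 213.0948944091797), (86.27375030517578, 32.85891342163086), 6.581944942474365) ((296.30303955078125, 213.28787231445312), 43.387969970703125)
grey 48.0 (249, 195, 5, 24) ((251.00003051757812, 206.50001525878906), (3.0397653579711914, 23.326894760131836), 7.594643592834473) ((251.0, 206.5), 11.672718048095703)
grey 639.5 (263, 152, 48, 26) ((286.60504150390625, 164.4032440185547), (47.02330780029297, 21.093313217163086), 6.170175075531006) ((286.5, 166.0), 24.622243881225586)
grey 370.5 (349, 151, 23, 24) ((359.9117736816406, 162.3529510498047), (21.828205108642578, 22.55581283569336), 14.03624439239502) ((359.5306701660156, 162.309814453125), 11.699705123901367)
```

View pics/c1.png

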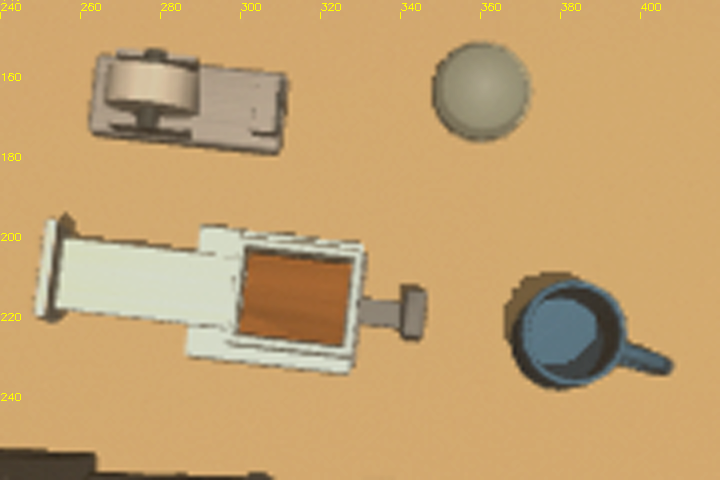

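```bash
cat > m.py <<'E'
from h import *
from scipy.spatial.transform import Rotation as R
def show(**k):
    for n,p in k.items(): print(n,np.round(p,4).tolist())
E
python3 - <<'E'
from m import *
o=lambda x,y:(240+x/4,140+y/4)
g=cast("top",o(414,312),.055)[0];p=cast("top",o(49,268),.086)[0];fr=cast("top",[o(364,243),o(350,374)],.08)
mug=cast("top",o(570,334),.09)[0];h=cast("top",o(668,366),.06)[0];pw=cast("top",o(481,91),.02)[0]
pe=cast("top",[o(50,218),o(42,318)],.086)
show(g=g,p=p,fr=fr,front=fr.mean(0),mug=mug,h=h,pw=pw,pe=pe,r=np.linalg.norm(mug[:2]))
x=(p-g)[:2];show(dist=np.linalg.norm(x),yaw=np.arctan2(x[1],x[0]),yawfr=np.arctan2(*( (fr[1]-fr[0])[[1,0]])))
show(jar=cast("top",(499,161),.085),tin=cast("top",(335.5,275),.026))
# scene check: mug and grip projections
show(pix=proj("scene",[mug,g,p]))
crop(cv2.imread("pics/scene0.png"),230,140,410,260,4,"pics/c2.png")
s=robot.sense();show(R=R.from_rotvec(s["orientation"]).as_matrix())
E
```

```text
g [0.511, -0.0369, 0.055]
p [0.5407, 0.1841, 0.086]
fr [[0.552, -0.0068, 0.08], [0.4727, 0.0036, 0.08]]
front [0.5124, -0.0016, 0.08]
mug [0.4932, -0.129, 0.09]
h [0.4738, -0.1918, 0.06]
pw [0.6548, -0.0849, 0.02]
pe [[0.5711, 0.1832, 0.086], [0.5105, 0.1885, 0.086]]
r 0.5098
dist 0.2229
yaw 1.4372
yawfr 3.0117
jar [[0.6395, -0.4193, 0.085]]
tin [[0.3706, -0.014, 0.026]]
pix [[264.1444, 167.7872], [301.8094, 182.3196], [392.7567, 176.4865]]
R [[0.9625, 0.2714, -0.0005], [0.2714, -0.9625, 0.0016], [-0.0001, -0.0017, -1.0]]
```

View pics/c2.png

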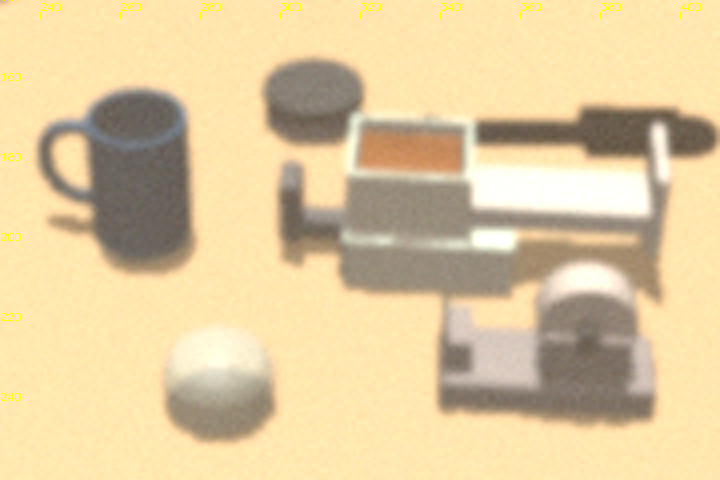

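The scene view agrees: mug rim at (264,169), grip top at (303,183), both within 2 px of projection. So the mug is the obstacle, and I'm moving toward it.

Call:
{"op": "arm_command", "data": {
  "deltas": [0.88,-0.78,0,0,0,-0.37,0,0.88,-0.78,0,0,0,-0.37,0,0.88,-0.78,0,0,0,-0.37,0,0.88,-0.78,0,0,0,-0.37,0,0.88,-0.78,0,0,0,-0.37,0],
  "force": 20
}}

```text
t: 0.52
position: [0.2895, -0.4483, 0.2301]
orientation: [-2.824, -1.374, 0.0]
contact_force: [1.2, -0.8, 0.4]
grip_width: 0.087
gripper_force: 0.0
```

```bash
cat >> m.py <<'E'
def go(x,y,z,yaw=-7.6,n=1):
    "print the scaled move to a tool-down pose whose y axis has the given yaw (deg)"
    s=robot.sense();A=R.from_rotvec(s["orientation"])
    a=np.radians(yaw);ty=np.array([np.cos(a),np.sin(a),0]);tz=np.array([0,0,-1.])
    B=R.from_matrix(np.c_[np.cross(ty,tz),ty,tz])
    d=A.inv().apply(np.array([x,y,z])-s["position"])
    print("t",round(s["t"],2),"pos",np.round(s["position"],4),"F",np.round(s["contact_force"],1),"w",round(s["grip_width"],4),"gf",round(s["gripper_force"],1))
    print("move",np.round(d/.5,3),np.round((A.inv()*B).as_rotvec()/np.pi,3),"rows",round(np.linalg.norm(d)/.0417,1))
E
python3 -c "
from m import *
go(.493,-.129,.2)"
```

```text
t 0.52 pos [ 0.2895 -0.4483  0.2301] F [ 1.2 -0.8  0.4] w 0.087 gf 0.0
move [ 0.754 -0.074  0.06 ] [-0.    -0.    -0.169] rows 9.1
```

Call:
{"op": "arm_command", "data": {
  "deltas": [0.754,-0.074,0.06,0,0,-0.169,0,0.754,-0.074,0.06,0,0,-0.169,0,0.754,-0.074,0.06,0,0,-0.169,0,0.754,-0.074,0.06,0,0,-0.169,0,0.754,-0.074,0.06,0,0,-0.169,0]
}}

```text
t: 0.93
position: [0.4019, -0.2739, 0.2138]
orientation: [2.366, 2.067, -0.001]
contact_force: [1.1, -0.1, 0.4]
grip_width: 0.0868
gripper_force: 0.0
```

```bash
python3 -c "
from m import *
go(.493,-.129,.2)"
```

```text
t 0.93 pos [ 0.4019 -0.2739  0.2138] F [ 1.1 -0.1  0.4] w 0.0868 gf 0.0
move [0.312 0.142 0.027] [-0.     0.    -0.001] rows 4.1
```

Call:
{"op": "arm_command", "data": {
  "deltas": [0.312,0.142,0.027,0,0,0,0,0.312,0.142,0.027,0,0,0,0,0.312,0.142,0.027,0,0,0,0,0.312,0.142,0.027,0,0,0,0,0.312,0.142,0.027,0,0,0,0]
}}

```text
t: 1.35
position: [0.4966, -0.1224, 0.2003]
orientation: [-2.359, -2.072, -0.007]
contact_force: [-0.8, 0.5, 0.2]
grip_width: 0.0869
gripper_force: 0.0
```

Call:
{"op": "arm_command", "data": {
  "deltas": [0,0,0,0,0,0,0,0,0,0,0,0,0,0,0,0,0,0,0,0,0]
}}

```text
t: 1.6
position: [0.4928, -0.1331, 0.2003]
orientation: [-2.374, -2.057, 0.002]
contact_force: [0.7, -0.3, 0.3]
grip_width: 0.0869
gripper_force: 0.0
```

```bash
python3 -c "
from m import *
go(.493,-.129,.06)
im=robot.get_image('scene');crop(im,200,100,380,230,4,'pics/c3.png')"
```

```text
t 1.6 pos [ 0.4928 -0.1331  0.2003] F [ 0.7 -0.3  0.3] w 0.0869 gf 0.0
move [ 0.008 -0.     0.281] [-0.     0.    -0.003] rows 3.4
```

View pics/c3.png

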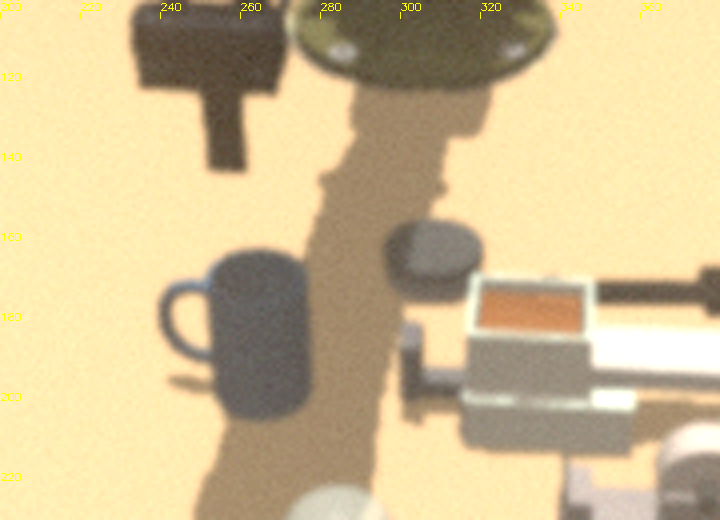

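The gripper (fingers at ~256,142) hangs above the mug (~264,170 rim), so I'm descending over it.

Call:
{"op": "arm_command", "data": {
  "deltas": [0.008,0,0.08,0,0,0,0,0.008,0,0.15,0,0,0,0,0.008,0,0.21,0,0,0,0,0.008,0,0.26,0,0,0,0,0.008,0,0.28,0,0,0,0]
}}

```text
t: 2.07
position: [0.4909, -0.1286, 0.057]
orientation: [-2.371, -2.054, 0.005]
contact_force: [-0.9, -0.1, -0.3]
grip_width: 0.087
gripper_force: 0.0
```

Call:
{"op": "arm_command", "data": {
  "deltas": [0,0,0,0,0,0,0,0,0,0,0,0,0,0.5,0,0,0,0,0,0,1,0,0,0,0,0,0,1,0,0,0,0,0,0,1]
}}

```text
t: 2.48
position: [0.4959, -0.1279, 0.0624]
orientation: [2.369, 2.058, 0.003]
contact_force: [2.1, 0.5, 1.8]
grip_width: 0.0677
gripper_force: 1.3
```

Call:
{"op": "arm_command", "data": {
  "deltas": [0,0,0,0,0,0,1,0,0,0,0,0,0,1,0,0,0,0,0,0,1]
}}

```text
t: 2.73
position: [0.4964, -0.1277, 0.0624]
orientation: [2.368, 2.058, 0.004]
contact_force: [4.0, -0.1, 5.2]
grip_width: 0.0643
gripper_force: 20.0
```

```bash
python3 -c "
from m import *
go(.493,-.129,.1)
go(.49,-.28,.1)"
```

```text
t 2.73 pos [ 0.4964 -0.1277  0.0624] F [ 4.  -0.1  5.2] w 0.0643 gf 20.0
move [-0.004 -0.006 -0.075] [ 0.002  0.    -0.002] rows 0.9
t 2.73 pos [ 0.4964 -0.1277  0.0624] F [ 4.  -0.1  5.2] w 0.0643 gf 20.0
move [-0.303  0.03  -0.075] [ 0.002  0.    -0.002] rows 3.8
```

Call:
{"op": "arm_command", "data": {
  "deltas": [0,0,-0.02,0,0,0,1,0,0,-0.05,0,0,0,1,-0.02,0,-0.07,0,0,0,1,-0.06,0,-0.08,0,0,0,1,-0.11,0,-0.08,0,0,0,1]
}}

```text
t: 3.15
position: [0.4863, -0.1803, 0.1017]
orientation: [-2.367, -2.065, 0.0]
contact_force: [0.3, 0.1, -2.8]
grip_width: 0.0639
gripper_force: 20.0
```

Call:
{"op": "arm_command", "data": {
  "deltas": [-0.05,0,0,0,0,0,1,-0.1,0,0,0,0,0,1,-0.15,0,0,0,0,0,1,-0.18,0,0,0,0,0,1,-0.19,0,0,0,0,0,1]
}}

```text
t: 3.57
position: [0.4711, -0.2786, 0.1]
orientation: [-2.375, -2.054, 0.003]
contact_force: [-0.6, -0.3, -4.1]
grip_width: 0.0641
gripper_force: 20.0
```

Call:
{"op": "arm_command", "data": {
  "deltas": [0,0,0,0,0,0,1,0,0,0,0,0,0,1,0,0,0,0,0,0,1,0,0,0,0,0,0,1]
}}

```text
t: 3.9
position: [0.4737, -0.2738, 0.1006]
orientation: [-2.368, -2.063, -0.0]
contact_force: [0.4, 0.0, -2.8]
grip_width: 0.0639
gripper_force: 20.0
```

```bash
python3 -c "
from m import *
go(.49,-.28,.0625)"
```

```text
t 3.9 pos [ 0.4737 -0.2738  0.1006] F [ 0.4  0.  -2.8] w 0.0639 gf 20.0
move [-0.008  0.034  0.076] [-0.    -0.    -0.001] rows 1.0
```

Call:
{"op": "arm_command", "data": {
  "deltas": [0,0,0.02,0,0,0,1,0,0,0.04,0,0,0,1,0,0,0.06,0,0,0,1,0,0,0.07,0,0,0,1,0,0,0.074,0,0,0,1]
}}

```text
t: 4.32
position: [0.472, -0.2749, 0.0624]
orientation: [-2.368, -2.058, 0.002]
contact_force: [-5.4, 3.4, 8.8]
grip_width: 0.0644
gripper_force: 20.0
```

Call:
{"op": "arm_command", "data": {
  "deltas": [0,0,0,0,0,0,1,0,0,0,0,0,0,1,0,0,0.002,0,0,0,1,0,0,0.002,0,0,0,1]
}}

```text
t: 4.65
position: [0.4733, -0.276, 0.0625]
orientation: [2.371, 2.06, 0.0]
contact_force: [-0.2, 0.4, -3.9]
grip_width: 0.0642
gripper_force: 20.0
```

Call:
{"op": "arm_command", "data": {
  "deltas": [0,0,0.002,0,0,0,1,0,0,0.004,0,0,0,1,0,0,0.004,0,0,0,1,0,0,0.004,0,0,0,1,0,0,0.004,0,0,0,1]
}}

```text
t: 5.07
position: [0.4734, -0.2759, 0.0623]
orientation: [2.371, 2.06, -0.001]
contact_force: [-3.6, 2.0, 9.0]
grip_width: 0.064
gripper_force: 20.0
```

On the shelf. I'm releasing the mug and rising.

Call:
{"op": "arm_command", "data": {
  "deltas": [0,0,0,0,0,0,0.7,0,0,0,0,0,0,0.2,0,0,0,0,0,0,0,0,0,0,0,0,0,0,0,0,0,0,0,0,0]
}}

```text
t: 5.48
position: [0.4735, -0.2761, 0.0607]
orientation: [2.371, 2.06, 0.0]
contact_force: [0.1, 0.9, 0.1]
grip_width: 0.0814
gripper_force: 0.0
```

Call:
{"op": "arm_command", "data": {
  "deltas": [0,0,-0.03,0,0,0,0,0,0,-0.08,0,0,0,0,0,0,-0.14,0,0,0,0,0,0,-0.2,0,0,0,0,0,0,-0.24,0,0,0,0]
}}

```text
t: 5.9
position: [0.4743, -0.2762, 0.1835]
orientation: [2.369, 2.059, 0.001]
contact_force: [0.2, -0.2, -0.3]
grip_width: 0.0868
gripper_force: 0.0
```

```bash
python3 -c "
from m import *
go(.511,-.037,.18)"
```

```text
t 5.9 pos [ 0.4743 -0.2762  0.1835] F [ 0.2 -0.2 -0.3] w 0.0868 gf 0.0
move [0.484 0.006 0.006] [ 0.001  0.    -0.002] rows 5.8
```

Call:
{"op": "arm_command", "data": {
  "deltas": [0.06,0,0,0,0,0,0,0.13,0,0,0,0,0,0,0.2,0,0,0,0,0,0,0.26,0,0,0,0,0,0,0.32,0,0,0,0,0,0]
}}

```text
t: 6.32
position: [0.4957, -0.1157, 0.1807]
orientation: [2.371, 2.06, 0.0]
contact_force: [0.9, -0.6, 0.4]
grip_width: 0.0866
gripper_force: 0.0
```

Call:
{"op": "arm_command", "data": {
  "deltas": [0.06,0,0,0,0,0,0,0.11,0,0,0,0,0,0,0.14,0.006,0,0,0,0,0,0.16,0.006,0,0,0,0,0,0.164,0.006,0,0,0,0,0]
}}

```text
t: 6.73
position: [0.5103, -0.0345, 0.1807]
orientation: [-2.368, -2.064, -0.001]
contact_force: [-0.4, -0.9, -0.5]
grip_width: 0.0869
gripper_force: 0.0
```

Call:
{"op": "arm_command", "data": {
  "deltas": [0,0,0,0,0,0,0,0,0,0,0,0,0,0,0,0,0,0,0,0,0]
}}

```text
t: 6.98
position: [0.5098, -0.0383, 0.1804]
orientation: [2.374, 2.058, -0.001]
contact_force: [0.0, -0.1, -0.8]
grip_width: 0.087
gripper_force: 0.0
```

```bash
python3 -c "
from m import *
go(.511,-.037,.035)"
```

```text
t 6.98 pos [ 0.5098 -0.0383  0.1804] F [ 0.  -0.1 -0.8] w 0.087 gf 0.0
move [0.003 0.002 0.291] [-0.     0.    -0.003] rows 3.5
```

Call:
{"op": "arm_command", "data": {
  "deltas": [0.003,0.002,0.08,0,0,0,0,0.003,0.002,0.15,0,0,0,0,0.003,0.002,0.21,0,0,0,0,0.003,0.002,0.26,0,0,0,0,0.003,0.002,0.29,0,0,0,0]
}}

```text
t: 7.4
position: [0.509, -0.0367, 0.0325]
orientation: [-2.371, -2.056, 0.005]
contact_force: [0.4, -0.6, -0.5]
grip_width: 0.0868
gripper_force: 0.0
```

Call:
{"op": "arm_command", "data": {
  "deltas": [0,0,0,0,0,0,0,0,0,0,0,0,0,0.5,0,0,0,0,0,0,1,0,0,0,0,0,0,1,0,0,0,0,0,0,1]
}}

```text
t: 7.82
position: [0.5123, -0.0357, 0.037]
orientation: [2.37, 2.058, 0.002]
contact_force: [-0.3, 0.4, -0.1]
grip_width: 0.0681
gripper_force: 0.0
```

Call:
{"op": "arm_command", "data": {
  "deltas": [0,0,0,0,0,0,1,0,0,0,0,0,0,1,0,0,0,0,0,0,1,0,0,0,0,0,0,1,0,0,0,0,0,0,1]
}}

```text
t: 8.23
position: [0.5117, -0.0354, 0.0358]
orientation: [2.37, 2.06, 0.001]
contact_force: [8.5, -1.6, -4.5]
grip_width: 0.0349
gripper_force: 5.1
```

```bash
python3 -c "
from m import *
u=np.array([.133,.991])
p=robot.sense()['position']
q=p[:2]-.092*u
go(q[0],q[1],p[2])"
```

```text
t 8.23 pos [ 0.5117 -0.0354  0.0358] F [ 8.5 -1.6 -4.5] w 0.0349 gf 5.1
move [-0.184  0.001  0.   ] [ 0.     0.    -0.002] rows 2.2
```

Call:
{"op": "arm_command", "data": {
  "deltas": [0,0,0,0,0,0,1,0,0,0,0,0,0,1,0,0,0,0,0,0,1]
}}

```text
t: 8.48
position: [0.5142, -0.0357, 0.036]
orientation: [2.368, 2.058, 0.008]
contact_force: [7.8, -1.2, -6.9]
grip_width: 0.0301
gripper_force: 20.0
```

Call:
{"op": "arm_command", "data": {
  "deltas": [-0.03,0.006,0,0,0,0,1,-0.07,0.008,0,0,0,0,1,-0.11,0.008,0,0,0,0,1,-0.15,0.008,0,0,0,0,1,-0.18,0.008,0,0,0,0,1]
}}

```text
t: 8.9
position: [0.5022, -0.1241, 0.0357]
orientation: [-2.37, -2.058, -0.002]
contact_force: [2.7, 26.0, 0.3]
grip_width: 0.0298
gripper_force: 20.0
```

Call:
{"op": "arm_command", "data": {
  "deltas": [-0.004,0,0,0,0,0,1,-0.004,0,0,0,0,0,1,-0.004,0,0,0,0,0,1,-0.004,0,0,0,0,0,1]
}}

```text
t: 9.23
position: [0.5021, -0.1245, 0.0356]
orientation: [-2.368, -2.06, -0.002]
contact_force: [-1.9, 4.9, 2.8]
grip_width: 0.0298
gripper_force: 20.0
```

```bash
python3 -c "
from m import *
go(.5,-.12,.035)
cv2.imwrite('pics/top1.png',robot.get_image('top'));im=robot.get_image('scene');crop(im,190,110,400,260,3,'pics/c4.png')"
```

```text
t 9.23 pos [ 0.5021 -0.1245  0.0356] F [-1.9  4.9  2.8] w 0.0298 gf 20.0
move [ 0.008 -0.005  0.001] [-0.    -0.001 -0.002] rows 0.1
```

View pics/c4.png

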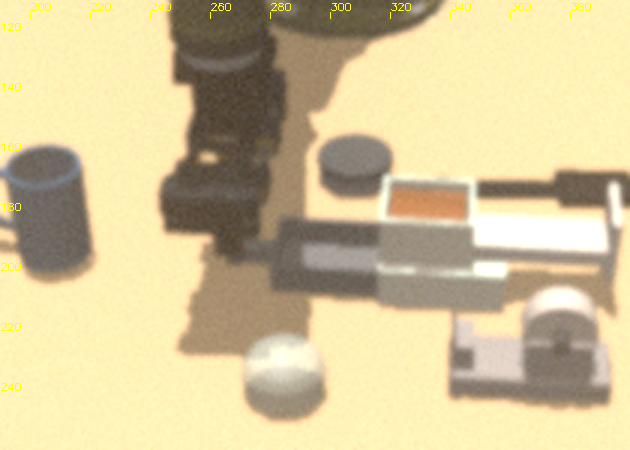

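The tray is out to its stop (front edge ~280,205) and the mug stands clear at (205,180). Releasing.

Call:
{"op": "arm_command", "data": {
  "deltas": [0,0,0,0,0,0,0.5,0,0,0,0,0,0,0.3,0,0,0,0,0,0,0.3,0,0,0,0,0,0,0.3,0,0,0,0,0,0,0.3]
}}

```text
t: 9.75
position: [0.5023, -0.1273, 0.0355]
orientation: [2.372, 2.06, -0.0]
contact_force: [0.1, 0.5, -0.7]
grip_width: 0.055
gripper_force: 0.0
```

Call:
{"op": "arm_command", "data": {
  "deltas": [0,0,-0.03,0,0,0,0.3,0,0,-0.08,0,0,0,0.3,0,0,-0.15,0,0,0,0.3,0,0,-0.22,0,0,0,0.3,0,0,-0.28,0,0,0,0.3]
}}

```text
t: 10.17
position: [0.5025, -0.127, 0.1778]
orientation: [2.37, 2.06, 0.001]
contact_force: [1.1, -0.7, -0.4]
grip_width: 0.0609
gripper_force: 0.0
```

```bash
python3 -c "
from m import *
go(.547,.2115,.18)"
```

```text
t 10.17 pos [ 0.5025 -0.127   0.1778] F [ 1.1 -0.7 -0.4] w 0.0609 gf 0.0
move [ 0.683 -0.006 -0.005] [ 0.     0.    -0.002] rows 8.2
```

Call:
{"op": "arm_command", "data": {
  "deltas": [0.06,0,0,0,0,0,0.6,0.13,0,0,0,0,0,0.65,0.2,0,0,0,0,0,0.65,0.27,0,0,0,0,0,0.65,0.34,0,0,0,0,0,0.65]
}}

```text
t: 10.58
position: [0.5261, 0.0425, 0.1759]
orientation: [2.372, 2.059, 0.0]
contact_force: [0.2, -0.3, -0.3]
grip_width: 0.0362
gripper_force: 0.0
```

Call:
{"op": "arm_command", "data": {
  "deltas": [0.07,0,0,0,0,0,0.65,0.14,0,0,0,0,0,0.65,0.21,0,0,0,0,0,0.65,0.28,0,0,0,0,0,0.65,0.31,0,0,0,0,0,0.65]
}}

```text
t: 11.0
position: [0.547, 0.2006, 0.1759]
orientation: [-2.364, -2.065, -0.004]
contact_force: [-0.5, 0.4, -0.3]
grip_width: 0.0308
gripper_force: 0.0
```

Call:
{"op": "arm_command", "data": {
  "deltas": [0.02,0,0,0,0,0,0.65,0.033,0,0,0,0,0,0.65,0.033,0,0,0,0,0,0.65,0.033,0,0,0,0,0,0.65,0.033,0,0,0,0,0,0.65]
}}

```text
t: 11.42
position: [0.5504, 0.2092, 0.1754]
orientation: [2.373, 2.057, -0.001]
contact_force: [-0.4, 0.1, 0.7]
grip_width: 0.0304
gripper_force: 0.0
```

```bash
python3 -c "
from m import *
go(.547,.2115,.06)
cv2.imwrite('pics/top2.png',robot.get_image('top'));im=robot.get_image('scene');crop(im,270,100,470,240,3,'pics/c5.png')
print(proj('scene',[.547,.2115,.052]),proj('scene',robot.sense()['position']))"
```

```text
t 11.42 pos [0.5504 0.2092 0.1754] F [-0.4  0.1  0.7] w 0.0304 gf 0.0
move [ 0.004 -0.007  0.231] [ 0.     0.    -0.003] rows 2.8
[[402.58136926 188.79311743]] [[408.91622601 147.08316752]]
```

View pics/c5.png

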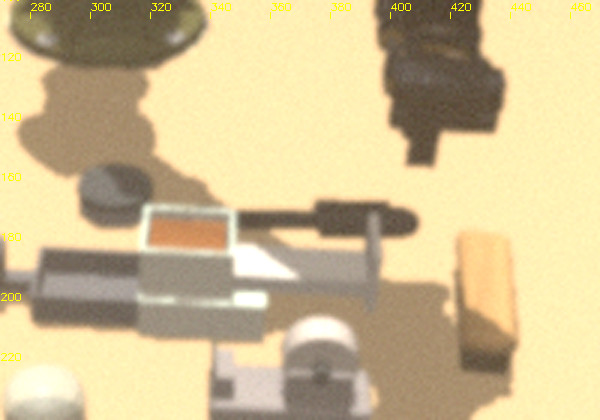

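The fingers (~407,152) hang behind the plate (right face ~395), clear of the brush (~420).

Call:
{"op": "arm_command", "data": {
  "deltas": [0.004,-0.007,0.06,0,0,0,0.65,0.004,-0.007,0.12,0,0,0,0.65,0.004,-0.007,0.17,0,0,0,0.65,0.004,-0.007,0.21,0,0,0,0.65,0.004,-0.007,0.23,0,0,0,0.65]
}}

```text
t: 11.93
position: [0.5454, 0.2116, 0.0578]
orientation: [-2.372, -2.058, 0.006]
contact_force: [0.0, -0.6, 0.8]
grip_width: 0.0304
gripper_force: 0.0
```

Call:
{"op": "arm_command", "data": {
  "deltas": [0,0,0,0,0,0,0.65,0,0,0,0,0,0,0.65,0,0,0,0,0,0,0.65]
}}

```text
t: 12.18
position: [0.5479, 0.214, 0.0621]
orientation: [2.371, 2.059, 0.003]
contact_force: [0.9, -0.6, -0.3]
grip_width: 0.0307
gripper_force: 0.0
```

Call:
{"op": "arm_command", "data": {
  "deltas": [-0.015,0,0,0,0,0,0.65,-0.03,0,0,0,0,0,0.65,-0.05,0,0,0,0,0,0.65,-0.07,0,0,0,0,0,0.65,-0.09,0,0,0,0,0,0.65]
}}

```text
t: 12.6
position: [0.5414, 0.1701, 0.062]
orientation: [-2.371, -2.061, -0.007]
contact_force: [1.6, 6.3, 3.4]
grip_width: 0.0302
gripper_force: 3.1
```

```bash
python3 -c "
from m import *
go(.536,.1228,.06)"
```

```text
t 12.6 pos [0.5414 0.1701 0.062 ] F [1.6 6.3 3.4] w 0.0302 gf 3.1
move [-0.095  0.002  0.004] [ 0.001 -0.001 -0.002] rows 1.1
```

Call:
{"op": "arm_command", "data": {
  "deltas": [-0.02,0,0,0,0,0,0.65,-0.04,0,0,0,0,0,0.65,-0.06,0,0,0,0,0,0.65,-0.08,0,0,0,0,0,0.65,-0.092,0,0,0,0,0,0.65]
}}

```text
t: 13.02
position: [0.5354, 0.1255, 0.0622]
orientation: [-2.371, -2.06, -0.01]
contact_force: [2.7, 22.3, 4.0]
grip_width: 0.0304
gripper_force: 12.1
```

Call:
{"op": "arm_command", "data": {
  "deltas": [-0.006,0,0,0,0,0,0.65,-0.012,0,0,0,0,0,0.65,-0.014,0,0,0,0,0,0.65,-0.014,0,0,0,0,0,0.65]
}}

```text
t: 13.35
position: [0.5352, 0.1257, 0.0625]
orientation: [-2.363, -2.062, -0.024]
contact_force: [6.0, 20.7, -4.3]
grip_width: 0.0306
gripper_force: 10.5
```

It's at the end stop (force 20 N, well above the spring). Now I'll retract with the slide.

Call:
{"op": "arm_command", "data": {
  "deltas": [0.02,0,0,0,0,0,0.65,0.05,0,0,0,0,0,0.65,0.08,0,0,0,0,0,0.65,0.11,0,0,0,0,0,0.65,0.14,0,0,0,0,0,0.65]
}}

```text
t: 13.77
position: [0.5436, 0.1861, 0.0614]
orientation: [2.371, 2.059, 0.002]
contact_force: [0.9, 0.8, 1.9]
grip_width: 0.0302
gripper_force: 1.0
```

Call:
{"op": "arm_command", "data": {
  "deltas": [0.02,0,0,0,0,0,0.65,0.045,0,0,0,0,0,0.65,0.05,0,0,0,0,0,0.65,0.05,0,0,0,0,0,0.65,0.05,0,0,0,0,0,0.65]
}}

```text
t: 14.18
position: [0.5461, 0.2087, 0.06]
orientation: [2.372, 2.059, -0.004]
contact_force: [0.3, -0.5, 0.2]
grip_width: 0.0306
gripper_force: 0.0
```

```bash
python3 -c "
from m import *
go(.547,.215,.18)
im=robot.get_image('top');crop(im,230,140,450,300,3,'pics/c6.png')"
```

```text
t 14.18 pos [0.5461 0.2087 0.06  ] F [ 0.3 -0.5  0.2] w 0.0306 gf 0.0
move [ 0.012 -0.    -0.24 ] [-0.     0.001 -0.003] rows 2.9
```

View pics/c6.png

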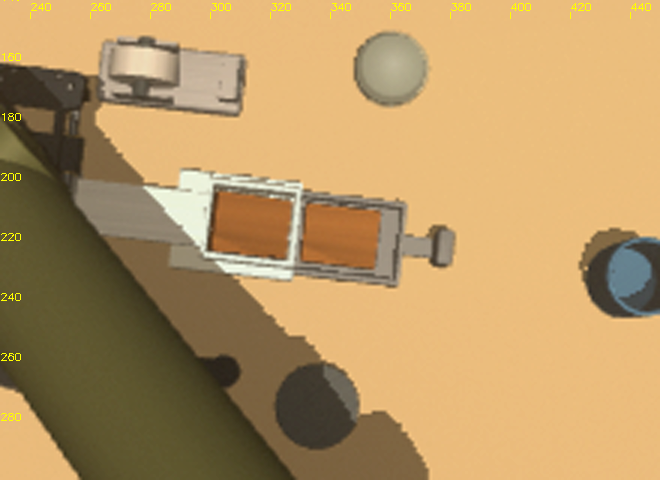

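The block lies flat and centred in the tray (343,221), the upper block is in the magazine (312,215) and the slide is back. Next I'll push the tray shut via its grip front.

Call:
{"op": "arm_command", "data": {
  "deltas": [0.012,0,-0.06,0,0,0,0.7,0.012,0,-0.13,0,0,0,0.7,0.012,0,-0.19,0,0,0,0.75,0.012,0,-0.23,0,0,0,0.75,0.012,0,-0.24,0,0,0,0.75]
}}

```text
t: 14.65
position: [0.5492, 0.2163, 0.1845]
orientation: [2.371, 2.056, 0.007]
contact_force: [1.3, 0.2, 0.3]
grip_width: 0.0221
gripper_force: 0.0
```

Call:
{"op": "arm_command", "data": {
  "deltas": [-0.06,0,0,0,0,0,0.75,-0.13,0,0,0,0,0,0.75,-0.21,0,0,0,0,0,0.75,-0.29,0,0,0,0,0,0.75,-0.37,0,0,0,0,0,0.75]
}}

```text
t: 15.07
position: [0.5199, 0.0305, 0.1794]
orientation: [-2.372, -2.059, 0.003]
contact_force: [1.0, -0.2, -0.3]
grip_width: 0.0219
gripper_force: 0.0
```

Call:
{"op": "arm_command", "data": {
  "deltas": [-0.08,0,0,0,0,0,0.75,-0.16,0,0,0,0,0,0.75,-0.24,0,0,0,0,0,0.75,-0.31,0,0,0,0,0,0.75,-0.36,0,0,0,0,0,0.75]
}}

```text
t: 15.48
position: [0.4937, -0.1501, 0.1794]
orientation: [-2.377, -2.053, 0.005]
contact_force: [0.9, 0.3, -0.3]
grip_width: 0.0215
gripper_force: 0.0
```

Call:
{"op": "arm_command", "data": {
  "deltas": [0,0,0,0,0,0,0.75,0,0,0,0,0,0,0.75,0,0,0,0,0,0,0.75]
}}

```text
t: 15.73
position: [0.4956, -0.1444, 0.1798]
orientation: [-2.371, -2.059, 0.001]
contact_force: [-0.9, 1.2, -0.3]
grip_width: 0.0216
gripper_force: 0.0
```

```bash
python3 -c "
from m import *
go(.4975,-.159,.038)"
```

```text
t 15.73 pos [ 0.4956 -0.1444  0.1798] F [-0.9  1.2 -0.3] w 0.0216 gf 0.0
move [-0.029  0.008  0.284] [-0.    -0.    -0.003] rows 3.4
```

Call:
{"op": "arm_command", "data": {
  "deltas": [-0.03,0.008,0.06,0,0,0,0.75,-0.03,0.008,0.13,0,0,0,0.75,-0.03,0.008,0.2,0,0,0,0.75,-0.03,0.008,0.26,0,0,0,0.75,-0.03,0.008,0.28,0,0,0,0.75]
}}

```text
t: 16.15
position: [0.4949, -0.1574, 0.0362]
orientation: [-2.363, -2.059, 0.004]
contact_force: [-0.9, 0.4, 0.2]
grip_width: 0.0216
gripper_force: 0.0
```

Call:
{"op": "arm_command", "data": {
  "deltas": [0,0,0,0,0,0,0.75,0,0,0,0,0,0,0.75,0,0,0,0,0,0,0.75]
}}

```text
t: 16.4
position: [0.4999, -0.16, 0.0426]
orientation: [2.368, 2.06, 0.002]
contact_force: [0.9, -0.2, 0.4]
grip_width: 0.0217
gripper_force: 0.0
```

```bash
python3 -c "
from m import *
go(.5116,-.053,.038)"
```

```text
t 16.4 pos [ 0.4999 -0.16    0.0426] F [ 0.9 -0.2  0.4] w 0.0217 gf 0.0
move [ 0.215 -0.007  0.009] [ 0.001  0.    -0.002] rows 2.6
```

Call:
{"op": "arm_command", "data": {
  "deltas": [0.015,-0.003,0,0,0,0,0.75,0.03,-0.004,0,0,0,0,0.75,0.045,-0.004,0,0,0,0,0.75,0.06,-0.004,0,0,0,0,0.75,0.075,-0.004,0,0,0,0,0.75]
}}

```text
t: 16.82
position: [0.5019, -0.1224, 0.0413]
orientation: [2.37, 2.06, 0.0]
contact_force: [-0.0, -2.0, 0.9]
grip_width: 0.0216
gripper_force: 0.8
```

Call:
{"op": "arm_command", "data": {
  "deltas": [0.018,0,0,0,0,0,0.75,0.036,0,0,0,0,0,0.75,0.054,0,0,0,0,0,0.75,0.072,0,0,0,0,0,0.75,0.09,0,0,0,0,0,0.75]
}}

```text
t: 17.23
position: [0.5079, -0.0772, 0.0406]
orientation: [2.371, 2.061, 0.0]
contact_force: [1.5, -1.0, 1.7]
grip_width: 0.0216
gripper_force: 1.1
```

Call:
{"op": "arm_command", "data": {
  "deltas": [0.014,0,0,0,0,0,0.75,0.026,0,0,0,0,0,0.75,0.036,0,0,0,0,0,0.75,0.044,0,0,0,0,0,0.75,0.05,0,0,0,0,0,0.75]
}}

```text
t: 17.65
position: [0.5113, -0.053, 0.0406]
orientation: [2.371, 2.061, 0.0]
contact_force: [0.4, -1.1, 1.8]
grip_width: 0.0217
gripper_force: 1.1
```

Call:
{"op": "arm_command", "data": {
  "deltas": [0.004,0,0,0,0,0,0.75,0.006,0,0,0,0,0,0.75,0.008,0,0,0,0,0,0.75,0.008,0,0,0,0,0,0.75]
}}

```text
t: 17.98
position: [0.5118, -0.0495, 0.0406]
orientation: [2.372, 2.06, 0.0]
contact_force: [1.7, -1.6, 1.6]
grip_width: 0.0216
gripper_force: 0.9
```

Force is still only ~1.5 N, so it hasn't reached the stop. I'll push further.

Call:
{"op": "arm_command", "data": {
  "deltas": [0.004,0,0,0,0,0,0.75,0.008,0,0,0,0,0,0.75,0.012,0,0,0,0,0,0.75,0.016,0,0,0,0,0,0.75,0.016,0,0,0,0,0,0.75]
}}

```text
t: 18.4
position: [0.5118, -0.049, 0.0407]
orientation: [2.371, 2.053, -0.013]
contact_force: [-3.0, -15.2, 4.8]
grip_width: 0.0219
gripper_force: 8.1
```

Call:
{"op": "arm_command", "data": {
  "deltas": [0.002,0,0,0,0,0,0.75,0.004,0,0,0,0,0,0.75,0.004,0,0,0,0,0,0.75,0.004,0,0,0,0,0,0.75]
}}

```text
t: 18.73
position: [0.5118, -0.0489, 0.0407]
orientation: [2.372, 2.05, -0.015]
contact_force: [-2.9, -17.9, 5.3]
grip_width: 0.0218
gripper_force: 9.7
```

It's at the stop (15+ N). Backing off and rising.

Call:
{"op": "arm_command", "data": {
  "deltas": [-0.03,0,0,0,0,0,0.75,-0.06,0,0,0,0,0,0.75,-0.08,0,0,0,0,0,0.75,-0.08,0,-0.02,0,0,0,0.75,-0.08,0,-0.08,0,0,0,0.75]
}}

```text
t: 19.15
position: [0.5038, -0.0786, 0.0776]
orientation: [-2.367, -2.054, 0.006]
contact_force: [-0.4, -0.2, -0.4]
grip_width: 0.0216
gripper_force: 0.0
```

Call:
{"op": "arm_command", "data": {
  "deltas": [-0.02,0,-0.07,0,0,0,0.75,-0.1,0,-0.14,0,0,0,0.75,-0.18,0,-0.2,0,0,0,0.75,-0.26,0,-0.26,0,0,0,0.75,-0.3,0,-0.3,0,0,0,0.75]
}}

```text
t: 19.57
position: [0.4877, -0.2168, 0.2228]
orientation: [-2.37, -2.062, -0.0]
contact_force: [0.9, 0.0, -0.4]
grip_width: 0.0218
gripper_force: 0.0
```

Call:
{"op": "arm_command", "data": {
  "deltas": [0,0,0,0,0,0,0.75,0,0,0,0,0,0,0.75,0,0,0,0,0,0,0.75,0,0,0,0,0,0,0.75]
}}

```text
t: 19.9
position: [0.4881, -0.2142, 0.2201]
orientation: [-2.366, -2.063, -0.0]
contact_force: [0.9, 0.0, 0.3]
grip_width: 0.0217
gripper_force: 0.0
```

```bash
python3 -c "
from m import *
im=robot.get_image('top');crop(im,230,140,480,300,3,'pics/c7.png')"
```

```text
(no output)
```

View pics/c7.png

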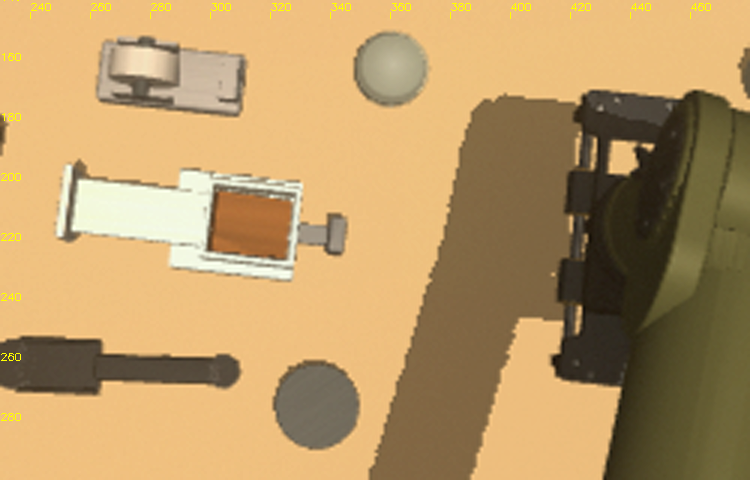

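The tray is shut (grip at 343,218, same as at the start), the slide is back (252,207), and the upper block is in the magazine. Handing in.

```bash
python3 -c "
from cell import robot
print(robot.job_done())"
```

```text
the job is handed in; nothing more can be done
None
```

I handed the job in at about 20 s of the 72 s allowed: the lower block dropped flat into the tray, which is shut; the slide is back, the upper block is still in the magazine, and the mug was set aside upright. The hand-in returned no verdict.

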